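Refit the cup rotor of an anemometer

TASK

Put the three-cup rotor back into the opened anemometer: lift it out of its parking sleeve, lower its spindle straight down through the upper and then the lower bearing block, and with only a light push turn it until its tang drops into the coupling slot and the hub sits fully home on the upper bearing, then let go. Go gently: never force the spindle in the bearings or lean on the generator's coupling, and leave the other things on the shelf where they are.

Things in the scene. Friction and masses are not known exactly. Their poses are not given: they have to be found in the camera images.
- rotor: Loose three-cup rotor, 0.12 to 0.25 kg, upright in the sleeve. Origin on the spindle axis at the hub's flat underside, z up. Spindle below it (see tang_end). Hub 30 mm round, z 0 to 34 mm, grip head above it. Black cups 40 mm wide at z = 6 to 46 mm, centres 64 mm out at 0, 120, 240 degrees from x; overall radius 85 mm. Half a turn about z gives the same head and tang.
- grip_head (a point): Where to grip the rotor: on its axis, 54 mm above its origin, inside the flat-sided head on top of the hub. The head is 32 mm long in the rotor's x, 18 mm thick in y, from 34 to 68 mm above the origin: grip it across the 18 mm, fingers closing along the rotor's y.
- tang_end (a point): Lower end of the tang, on the axis, 102 mm below the rotor's origin. The steel spindle is 14 mm in diameter from the hub down to z = -88 mm, its last 3 mm tapered to 12.4 mm; from there to z = -102 mm the flat tang, 12 mm wide in the rotor's x and 5 mm thick in y.
- anemometer: Anemometer with its cover off, screwed down. Origin at the centre of its underside, z up, y along the line of its two pillars (10 mm thick, at y = +-36 mm, 134 mm high). Round base 104 mm wide, 10 mm high; the generator with its coupling on it; then on arms from the pillars a lower and an upper brass bearing block, 36 x 36 x 14.5 mm, all centred on x = y = 0.
- upper_seat (a point): Centre of the mouth of the upper bearing hole, on the block's flat top, 136.5 mm above the anemometer's underside. Hole upright, 16 mm in diameter, 14.5 mm long, no lead-in. When home, the hub's underside (rotor origin) rests here; with the tang on top of the coupling but not yet in its slot, it stands 4 to 12 mm higher.
- lower_mouth (a point): Centre of the mouth of the lower bearing hole, 70.5 mm above the anemometer's underside, straight under the upper one. Hole upright, 16 mm in diameter, 14.5 mm long, no lead-in.
- generator: Delicate tachogenerator in the anemometer, 48 mm wide, origin on the axis 10 mm above the anemometer's underside. Its coupling (25 mm wide) has its top 28.5 to 36.5 mm above this origin and straight across it a slot 7 mm wide, 13 mm deep, up to 1.1 rad (63 degrees) either way from the anemometer's x. Neither is reported. Press with 3 to 7 N: over 10 N drags the coupling round too (0.035 N m).
- sleeve: Parking sleeve, screwed down: grey upright tube 40 mm in outer and 22 mm in inner diameter, top at 112 mm, on a round foot 84 mm wide. Origin at the centre of its underside. The spindle hangs in it, the hub rests on its rim.
- cylinder: Bystander: glass measuring cylinder, foot 76 mm, with a brass funnel 104 mm wide in its mouth, 190 mm high in all. Origin at the centre of its underside.
- bottle: Bystander: brown bottle 72 mm in diameter with a black rubber cap, 148 mm high. Origin at the centre of its underside.
- dish: Bystander: white ceramic evaporation dish, 96 mm wide and 38 mm high. Origin at the centre of its underside.
- gauge: Bystander: dial gauge lying face up, with a chrome rim, 106 mm wide and 37 mm high. Origin at the centre of its underside.
Not all that is in view belongs to the job. What is shaped like the rotor but pink is not meant.

How it is judged:
By the outcome, as a careful person would: the job done as asked, in the order asked, and still so for the second after the job is handed in, with the robot touching nothing.
It also fails if it takes over 72 s, if anything falls off the work surface, if the arm or the gripper's body presses on something with over 40 N, if the wrist force passes 120 N, or if a joint passes its speed limit or range.

ROBOT

A 6-joint arm with a two-finger parallel gripper is mounted at the origin on the work surface. World frame = base frame: x ahead of the robot, y to its left, z up, the work surface at z = 0. Lengths are in m, angles in rad, forces in N, time in s.
With the tool pointing down it reaches from about 0.275 to 0.825 m from the base axis. Payload 5.2 kg.
Tool frame: the origin (TCP) lies midway between the tips of the shut fingers; the grasp point (between the pads) lies 19 mm behind it; y points along the fingers, x is the direction in which the jaws open and shut, and the axes are right-handed (so a half turn about y gives the same grasp; the last joint's range is limited). The gripper opens to 93 mm and grips with 3 to 60 N. Pads are 15 mm wide; open, the fingers measure 128 mm over their backs; the gripper's body (75 mm by 188 mm) begins 65 mm behind the grasp point.
Start: joints at [-1.452, 0.259, 1.535, -0, 1.348, -0.203], TCP at [0.174, -0.522, 0.219] pointing down, gripper open.
Joint ranges: [-3.14, 3.14], [-0.91, 2.08], [0.19, 2.58], [-1.22, 4.36], [0.22, 2.71], [-3.12, 3.12]. Speed limits (rad/s): [2.57, 2.57, 3.14, 3.14, 3.14, 3.14].

INTERFACE

Orientations are given as [roll, pitch, yaw] about the fixed x, y, z axes, in that order (R = Rz(yaw) Ry(pitch) Rx(roll)).
In Python, from station import robot, optics gives the robot as it stands. The module is installed in compiled form; this text tells all that it offers.
- The arm moves only by the shell command python3 -m crank 'ROWS' [FORCE]. ROWS is JSON, a list of rows, each a list of 3 entries, a list of its own where there are three numbers: the turn, a rotation vector about the world's x, y, z in degrees, then the shift along the world's x, y, z in mm, then the finger opening in mm, from 0 to 93. A call has 1 to 12 rows; each row is the pose to reach, as a shift and turn from the pose measured when the call began; what a row does not reach only later rows make up. A row lasts 1/12 s, in which the tool goes at most 41.7 mm and 7.16 degrees, less where a joint would pass 70% of its speed; a pose out of reach is approached as far as the arm can. A call with a gripper value outside its range is refused whole. The fingers move at their own pace and stop on an object; FORCE is the grip in N (left out, the last holds). Time passes only in rows, so rows that repeat a pose let the fingers close. It gives the time, the measured TCP pose, the force and the opening at its end, in the units of the state.
- robot.sense(): the state, without advancing time (a new reading comes with each control period).
- optics.camera(name): name is "side" or "top" or "wrist"; returns a dict with "frame" (480x640x3 uint8, red, green, blue), "vfov" (degrees; the focal length in pixels is half the picture's height over the tangent of half this angle, whatever the lens; pixels are square), "cx", "cy" (the principal point, pixels), "position" and "attitude" of the camera in the world; the wrist camera has in their place "hand_eye" (4x4, takes a point from camera to tool coordinates, whose origin is the TCP and whose axes are the tool frame's). Camera axes: x right, y up, looking along -z (the intrinsics and any distortion apply to the point x, -y, -z); pixel columns grow to the right and rows downward; lengths in m; the calibration is good to about 2 mm. A picture is of the moment at which its call begins: read the wrist's pose just before it. There is no depth.
- robot.sign_off(): hands the job in, once; it reports no verdict.
The state is a dict: "time_s": time; "joint_positions": joint angles; "joint_velocities": joint speeds; "tau": joint torques, N m; "position": TCP position; "eef_rot": TCP orientation; "ft_force": force on the tool from outside, world axes, zero at the start; "wrist_torque": the same for the moment, N m; "width": opening from 0.0 (shut) to 1.0 (fully open).
Only numpy, scipy, OpenCV 4.12 (cv2) and the standard library are available. Lean on these libraries where they do the work, as an engineer would, in place of code of your own. Each camera call takes 0.05 s, during which the arm holds its last target.

## Working session

There is one attempt and no reset: what is moved stays moved. The work goes in short steps, Python scripts to look and compute and a shell command to move; the robot and the scene stay as the last step left them, time stands still between calls to the robot, and variables do not carry over. Pictures are saved under pics/ and viewed, and the job is handed in when it is done.

```bash
mkdir -p pics
cat > h.py <<'E'
import numpy as np, cv2
from station import robot, optics
from scipy.spatial.transform import Rotation as R
E
python3 - <<'E'
from h import *
s=robot.sense()
print(s)
for n in ["side","top","wrist"]:
    c=optics.camera(n)
    cv2.imwrite(f"pics/{n}0.png",c["frame"][:,:,::-1])
    print(n,{k:v for k,v in c.items() if k!="frame"})
E
```

```text
{'time_s': 0.0, 'joint_positions': array([-1.45181196e+00,  2.59332995e-01,  1.53610111e+00,  2.21920727e-05,
        1.34798369e+00, -2.02832010e-01]), 'joint_velocities': array([ 8.99136860e-04, -1.63518359e-03, -2.11124880e-04, -1.52485653e-03,
       -3.15318461e-04,  5.50271008e-05]), 'tau': array([-9.14304601e-04, -4.37308252e+01, -2.84003592e+01,  7.17713032e-02,
        4.12747229e-02, -1.55425341e-04]), 'position': array([ 0.17390605, -0.52120097,  0.21781586]), 'eef_rot': array([-1.57040747,  0.00178337, -1.24898453]), 'ft_force': array([ 0.25756734, -0.78506727, -0.16239714]), 'wrist_torque': array([-0.00333925,  0.01928313, -0.00713451]), 'width': 1.0001930569201003}
side {'vfov': 53.45160112923604, 'cx': 322.459526346267, 'cy': 243.98965764665954, 'position': array([0.13894833, 0.94131768, 0.84745717]), 'attitude': array([ 0.97444482, -0.01145039, -2.69296963])}
top {'vfov': 42.93938797586797, 'cx': 319.4296395796007, 'cy': 231.2885457719722, 'position': array([ 0.29009155, -0.02279433,  1.43429333]), 'attitude': array([ 0.21627963, -0.00411016, -1.41596548])}
wrist {'vfov': 67.42656215123905, 'cx': 316.4032155046341, 'cy': 239.94653336240793, 'hand_eye': array([[ 9.99999222e-01, -1.11659395e-03,  5.55494793e-04,
         5.85959435e-04],
       [ 8.17893687e-04,  2.50914017e-01, -9.68009033e-01,
        -1.65424287e-01],
       [ 9.41491601e-04,  9.68008734e-01,  2.50914735e-01,
         7.02252258e-02],
       [ 0.00000000e+00,  0.00000000e+00,  0.00000000e+00,
         1.00000000e+00]])}
```

View pics/side0.png

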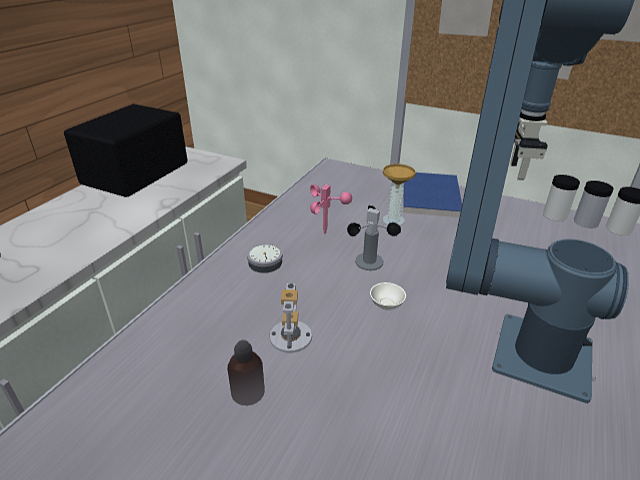

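View pics/top0.png

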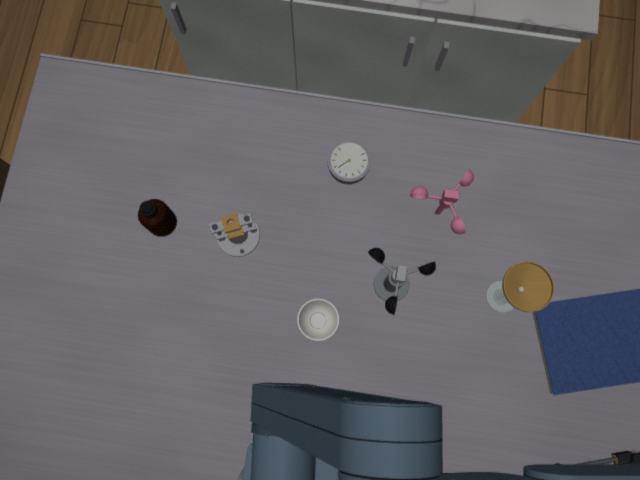

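View pics/wrist0.png

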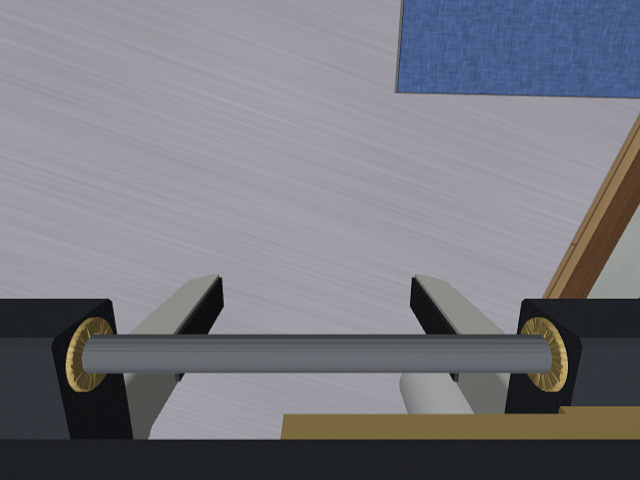

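Side: the rotor and sleeve are at about (372,240), the anemometer at (290,320). The pink decoy is at (325,205). Top: rotor at (398,275), anemometer at (236,232). I'll zoom in on both.

```bash
cat >> h.py <<'E'
def cam(n):
    s=robot.sense(); c=optics.camera(n)
    f=240/np.tan(np.radians(c["vfov"]/2))
    if "hand_eye" in c:
        T=np.eye(4);T[:3,:3]=R.from_euler('xyz',s["eef_rot"]).as_matrix();T[:3,3]=s["position"]
        T=T@c["hand_eye"]
    else:
        T=np.eye(4);T[:3,:3]=R.from_euler('xyz',c["attitude"]).as_matrix();T[:3,3]=c["position"]
    return dict(img=c["frame"][:,:,::-1].copy(),f=f,cx=c["cx"],cy=c["cy"],T=T)
def proj(c,P):
    P=np.atleast_2d(P); q=(P-c["T"][:3,3])@c["T"][:3,:3]
    return np.c_[c["cx"]+c["f"]*q[:,0]/-q[:,2], c["cy"]+c["f"]*q[:,1]/q[:,2]]
def ray(c,u,v):
    d=c["T"][:3,:3]@np.array([(u-c["cx"])/c["f"],-(v-c["cy"])/c["f"],-1]); return c["T"][:3,3],d
def atz(c,u,v,z):
    o,d=ray(c,u,v); return o+d*(z-o[2])/d[2]
def crop(c,name,x,y,w,h,k):
    cv2.imwrite("pics/"+name,cv2.resize(c["img"][y:y+h,x:x+w],None,fx=k,fy=k,interpolation=cv2.INTER_CUBIC))
E
python3 - <<'E'
from h import *
t=cam("top");s=cam("side")
crop(t,"t1.png",360,235,90,90,6)
crop(t,"t2.png",195,190,80,75,7)
crop(s,"s1.png",335,190,80,90,6)
crop(s,"s2.png",260,270,65,90,6)
for n,u,v,z in [("foot sleeve",392,285,0.0),("gripheadtop",402,272,.18),("anem base",238,236,.01),("anem top",233,226,.136)]: print(n,atz(t,u,v,z))
for n,u,v,z in [("foot sleeve",370,262,0.0),("anem base",291,337,.01),("head",373,210,.18)]: print(n,atz(s,u,v,z))
E
```

```text
foot sleeve [ 0.50061781 -0.16939239  0.        ]
gripheadtop [ 0.50429117 -0.16801251  0.18      ]
anem base [0.55871436 0.20971806 0.01      ]
anem top [0.55518917 0.20398543 0.136     ]
foot sleeve [ 0.50226783 -0.1652073   0.        ]
anem base [0.55934298 0.22193893 0.01      ]
head [ 0.50571985 -0.16372364  0.18      ]
```

View pics/t1.png

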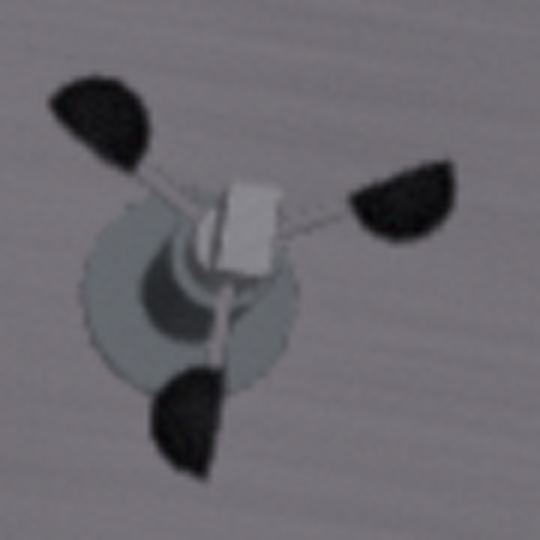

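View pics/t2.png

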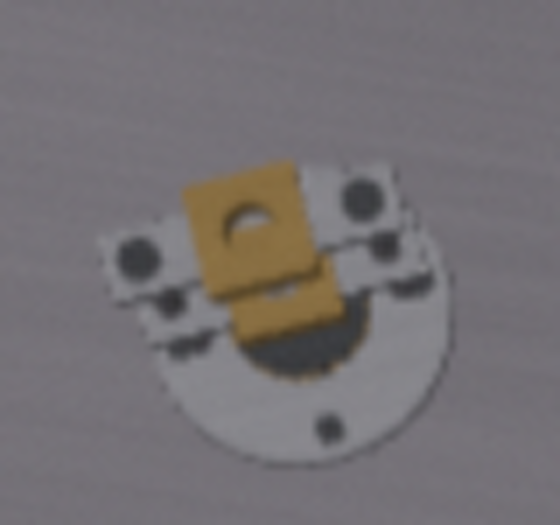

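View pics/s1.png

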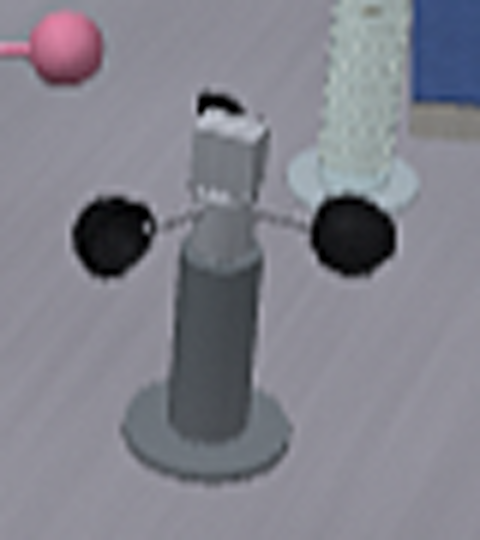

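View pics/s2.png

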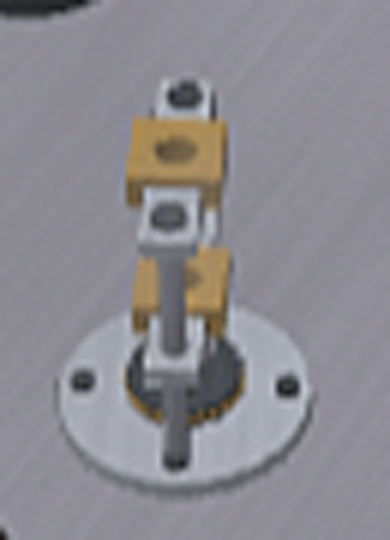

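Run:
```python
from h import *
t=cam("top");s=cam("side")
T=lambda x,y,z:atz(t,x,y,z)
t1=lambda x,y,z:atz(t,360+x/6,235+y/6,z).round(4)
t2=lambda x,y,z:atz(t,195+x/7,190+y/7,z).round(4)
s1=lambda x,y,z:atz(s,335+x/6,190+y/6,z).round(4)
s2=lambda x,y,z:atz(s,260+x/6,270+y/6,z).round(4)
print("base",t2(300,315,.01),s2(185,386,.01))
print("hole",t2(254,228,.1365),t2(250,225,.1365),s2(176,150,.1365))
c=[t2(*p,.1365) for p in [(185,187),(293,160),(325,265),(213,298)]]
print(c,np.linalg.norm(c[0]-c[1]),np.linalg.norm(c[1]-c[2]))
for a,b in ((0,1),(3,2),(0,3),(1,2)): d=c[b]-c[a];print(np.degrees(np.arctan2(d[1],d[0])))
a,b=t2(138,259,.1365),t2(362,200,.1365);d=b-a;print("pillars",a,b,(a+b)/2,np.linalg.norm(d),np.degrees(np.arctan2(d[1],d[0])))
a,b=s2(168,217,.1365),s2(185,95,.1365);d=b-a;print("pillars",a,b,(a+b)/2,np.linalg.norm(d),np.degrees(np.arctan2(d[1],d[0])))
h=[t1(*p,.18) for p in [(232,182),(283,187),(270,275),(218,270)]]
print("head",h,sum(h)/4)
for a,b in ((0,3),(1,2),(0,1)): d=h[b]-h[a];print(np.degrees(np.arctan2(d[1],d[0])),np.linalg.norm(d))
print("head s",s1(232,122,.18),"foot",t1(190,292,.004),s1(207,425,.004))
# objects
print("dish",T(318,320,.038),"gauge",T(348,163,.03),"bottle",T(152,210,.14),"cyl",T(528,287,.19))
```

```text
base [0.5611 0.2105 0.01  ] [0.5641 0.2142 0.01  ]
hole [0.5621 0.209  0.1365] [0.5628 0.2104 0.1365] [0.5635 0.2156 0.1365]
[array([0.5717, 0.2327, 0.1365]), array([0.5854, 0.201 , 0.1365]), array([0.5539, 0.185 , 0.1365]), array([0.5381, 0.2175, 0.1365])] 0.034533751606218514 0.035330581653859106
-66.62712628391672
-64.0731179954014
-155.6589100633075
-153.07232214895953
pillars [0.5467 0.2428 0.1365] [0.5761 0.1774 0.1365] [0.5614 0.2101 0.1365] 0.07170439317085109 -65.79411495550366
pillars [0.5476 0.2504 0.1365] [0.5764 0.185  0.1365] [0.562  0.2177 0.1365] 0.07146047858781807 -66.23289229541841
head [array([ 0.5171, -0.1594,  0.18  ]), array([ 0.5181, -0.1771,  0.18  ]), array([ 0.4869, -0.1765,  0.18  ]), array([ 0.4859, -0.1585,  0.18  ])] [ 0.502    -0.167875  0.18    ]
178.34769532234873 0.031212978070027222
178.89829388479362 0.03120576869747003
-86.76638787511214 0.017728226081590925
head s [ 0.5034 -0.1628  0.18  ] foot [ 0.503  -0.1678  0.004 ] [ 0.504  -0.1649  0.004 ]
dish [ 0.38986089 -0.00974588  0.038     ] gauge [ 0.77345134 -0.02305785  0.03      ] bottle [0.56219801 0.3847043  0.14      ] cyl [ 0.51179865 -0.42602618  0.19      ]
```

Top and side disagree by about 5 mm in y, so I'll use the wrist camera from overhead, looking at the rotor first.

```bash
python3 -m crank '[[[0,0,-3],[22,30,6],60],[[0,0,-6],[45,62,12],60],[[0,0,-9],[68,94,18],60],[[0,0,-12],[91,126,24],60],[[0,0,-15],[115,158,30],60],[[0,0,-18.4],[139,191,35],60],[[0,0,-18.4],[163,224,35],60],[[0,0,-18.4],[187,257,35],60],[[0,0,-18.4],[211,290,35],60],[[0,0,-18.4],[235,323,35],60],[[0,0,-18.4],[259,355,35],60],[[0,0,-18.4],[259,355,35],60]]' 20
python3 - <<'E'
from h import *
w=cam("wrist"); print(robot.sense()["position"],robot.sense()["eef_rot"])
cv2.imwrite("pics/w1.png",w["img"])
print(proj(w,[[.5027,-.166,.18],[.5027,-.166,.112]]))
import pickle; pickle.dump(w,open("w1.pkl","wb"))
E
```

```text
time_s: 1.35
position: [0.436, -0.1607, 0.2537]
eef_rot: [-1.568, 0.003, -1.563]
ft_force: [-0.2, -0.4, 0.3]
width: 0.645
[ 0.43447697 -0.16338507  0.25356387] [-1.57008022e+00  9.17440021e-04 -1.56341716e+00]
[[325.48796486 152.78419216]
 [323.8094847  151.62885102]]
```

View pics/w1.png

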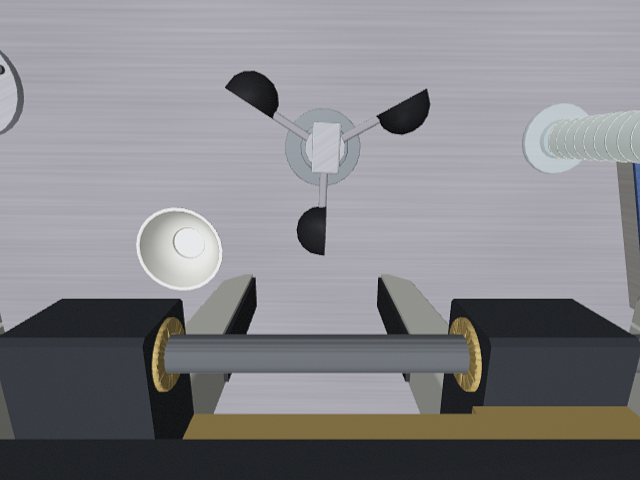

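Run:
```python
from h import *
w=cam("wrist"); s=robot.sense();print(s["position"],s["eef_rot"],np.abs(s["joint_velocities"]).max())
import pickle; pickle.dump(w,open("w1.pkl","wb"))
crop(w,"w1c.png",275,100,100,95,6)
```

```text
[ 0.43352114 -0.16520385  0.25345546] [-1.57089329e+00  1.14302658e-04 -1.56564342e+00] 0.06153452905422553
```

View pics/w1c.png

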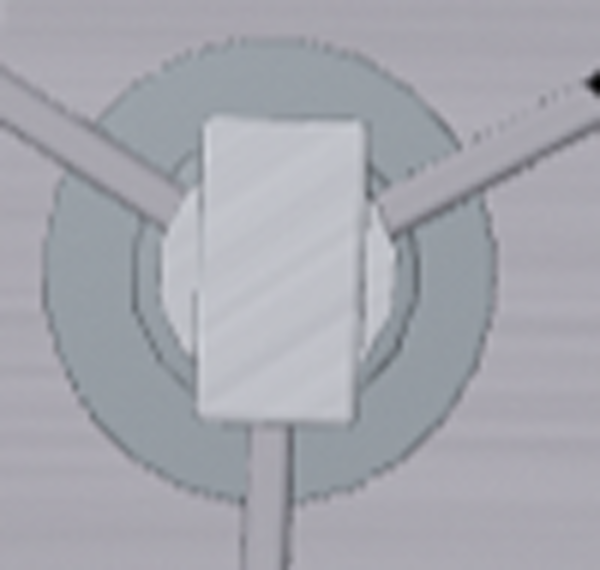

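The head top's corners in the crop are (207,117), (365,122), (355,422) and (197,415). The foot centre is at (270,270).

Run:
```python
from h import *
import pickle; w=pickle.load(open("w1.pkl","rb"))
p=lambda x,y,z:atz(w,275+(x+.5)/6-.5,100+(y+.5)/6-.5,z)
h=[p(*q,.18) for q in [(207,117),(365,122),(355,422),(197,415)]]
print(h,np.mean(h,0))
for a,b in ((0,3),(1,2),(0,1),(3,2)): d=h[b]-h[a];print(np.degrees(np.arctan2(d[1],d[0])),np.linalg.norm(d))
print("foot",p(270,270,.004))
a=p(270,430,.112+.026);b=p(265,560,.112+.026);d=b-a;print("arm",np.degrees(np.arctan2(d[1],d[0])))
```

```text
[array([ 0.52168256, -0.15812605,  0.18      ]), array([ 0.52131826, -0.17476614,  0.18      ]), array([ 0.49024645, -0.17434699,  0.18      ]), array([ 0.49085042, -0.15713693,  0.18      ])] [ 0.50602442 -0.16609403  0.18      ]
178.16253246781562 0.03084800012571938
179.2271318469299 0.03107463160991525
-91.25418602366683 0.016644076789735573
-92.00991640553927 0.017220649518624835
foot [ 0.50722916 -0.16606386  0.004     ]
arm 178.36574884901933
```

```bash
python3 -m crank '[[[0,0,0],[5,35,0],60],[[0,0,0],[10,73,0],60],[[0,0,0],[16,111,0],60],[[0,0,0],[22,149,-8],60],[[0,0,0],[28,187,-16],60],[[0,0,0],[34,225,-24],60],[[0,0,0],[40,263,-32],60],[[0,0,0],[46,300,-40],60],[[0,0,0],[52,340,-43],60],[[0,0,0],[56,377,-43],60],[[0,0,0],[56,377,-43],60],[[0,0,0],[56,377,-43],60]]' 20
python3 - <<'E'
from h import *
for i in range(4): w=cam("wrist")
s=robot.sense();print(s["position"],s["eef_rot"],np.abs(s["joint_velocities"]).max())
import pickle; pickle.dump(w,open("w2.pkl","wb"))
cv2.imwrite("pics/w2.png",w["img"])
crop(w,"w2c.png",270,95,100,95,6)
E
```

```text
time_s: 2.45
position: [0.4898, 0.2116, 0.21]
eef_rot: [-1.572, -0.001, -1.564]
ft_force: [-0.1, -0.6, -0.0]
width: 0.647
[0.48984216 0.20965912 0.21056317] [-1.57086813e+00 -4.25418996e-04 -1.56839617e+00] 0.0034606884344055774
```

View pics/w2.png

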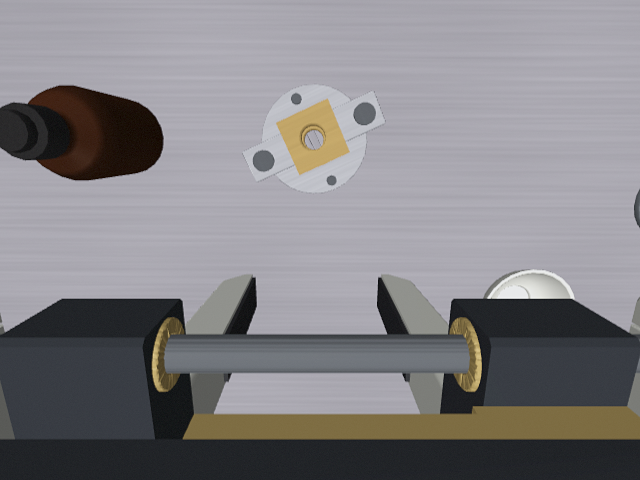

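View pics/w2c.png

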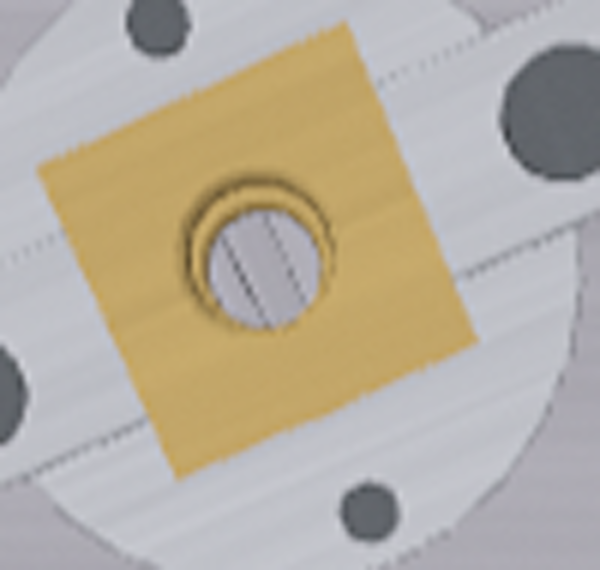

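The slot shows through both holes, with edges (222,238)-(270,328) and (265,222)-(308,305). The block centre is at about (260,252) and the lower hole at about (265,268).

Run:
```python
from h import *
import pickle; w=pickle.load(open("w2.pkl","rb"))
p=lambda x,y,z:atz(w,270+(x+.5)/6-.5,95+(y+.5)/6-.5,z)
c=[p(*q,.1365) for q in [(38,167),(347,20),(478,342),(178,480)]]
print(np.mean(c,0))
for a,b in ((0,1),(3,2),(0,3),(1,2)): d=c[b]-c[a];print(np.degrees(np.arctan2(d[1],d[0])),np.linalg.norm(d))
a,b=p(25-5,385,.1365),p(568,112,.1365);print(a,b)
print("low",p(265,268,.0705))
for z in(.0385,.0465):
  for q in ((222,238,270,328),(265,222,308,305)):
    a,b=p(*q[:2],z),p(*q[2:],z);d=b-a;print("slot",np.degrees(np.arctan2(d[1],d[0])))
  a=(p(222,238,z)+p(270,328,z))/2; b=(p(265,222,z)+p(308,305,z))/2; print((a+b)/2,np.linalg.norm(a-b))
```

```text
[0.56595708 0.21192294 0.1365    ]
-65.68897639083193 0.03562772219503427
-65.491708342931 0.035642984154444335
-155.97171364724142 0.03565063314845093
-155.9484182719643 0.03552784557855549
[0.55239418 0.23790717 0.1365    ] [0.58057867 0.1796376  0.1365    ]
low [0.56591998 0.2119125  0.0705    ]
slot -151.03125353551917
slot -151.47012069149747
[0.56572355 0.21195189 0.0385    ] 0.006729202502739674
slot -151.0312535355191
slot -151.47012069149744
[0.56559321 0.21189608 0.0465    ] 0.0065696128157319645
```

Displacement from rotor to hole is (+59.9, +377.8) mm. The slot lies at about 28.8° and the rotor's x at about -1.4°. Next I go back above the rotor.

```bash
python3 -m crank '[[[0,0,0],[1,-30,10],50],[[0,0,0],[2,-66,20],50],[[0,0,0],[4,-104,22],50],[[0,0,0],[6,-142,22],50],[[0,0,-1.5],[8,-180,22],50],[[0,0,-1.5],[10,-218,22],50],[[0,0,-1.5],[12,-256,22],50],[[0,0,-1.5],[13,-294,22],50],[[0,0,-1.5],[14,-332,22],50],[[0,0,-1.5],[15,-376,22],50],[[0,0,-1.5],[15,-376,22],50],[[0,0,-1.5],[15,-376,22],50]]' 20
python3 - <<'E'
from h import *
for i in range(4): w=cam("wrist")
s=robot.sense();print(s["position"],s["eef_rot"],np.abs(s["joint_velocities"]).max(),s["ft_force"])
cv2.imwrite("pics/w3.png",w["img"])
t=cam("top");crop(t,"t3.png",340,180,130,110,6)
E
```

```text
time_s: 3.65
position: [0.5037, -0.1702, 0.2325]
eef_rot: [-1.571, -0.001, -1.601]
ft_force: [-1.3, 0.8, -0.3]
width: 0.54
[ 0.50444985 -0.16545115  0.23271524] [-1.57083623e+00 -5.03044743e-05 -1.59413411e+00] 0.01898422403449539 [ 0.60718386  0.07629133 -0.65962055]
```

View pics/w3.png

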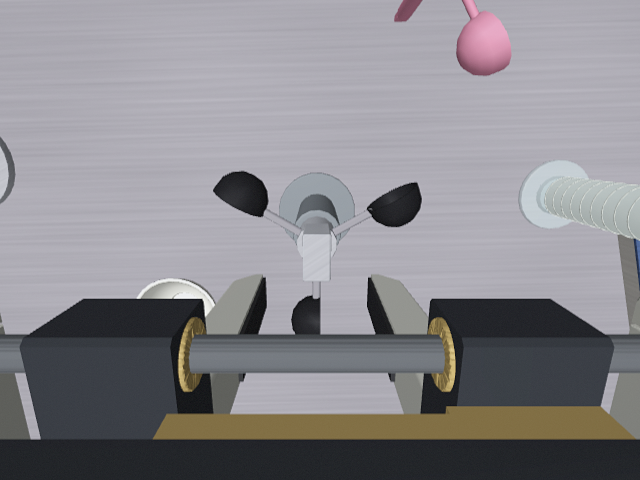

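The head is centred between the fingers in column (about 317 against 316). Descend to the grip height.

```bash
python3 - <<'E'
from h import *
w=cam("wrist"); print(atz(w,316.5,257,.18))
E
python3 -m crank '[[[0,0,0],[1,0,-15],50],[[0,0,0],[1,0,-30],50],[[0,0,0],[1,0,-45],50],[[0,0,0],[1,0,-60],50],[[0,0,0],[1,0,-70],50],[[0,0,0],[1,0,-78],50],[[0,0,0],[1,0,-86],50],[[0,0,0],[1,0,-86],50],[[0,0,0],[1,0,-86],50]]' 20
python3 - <<'E'
from h import *
s=robot.sense();print(s["position"],s["eef_rot"],s["ft_force"])
w=cam("wrist");cv2.imwrite("pics/w4.png",w["img"])
E
```

```text
[ 0.50719216 -0.16544353  0.18      ]
time_s: 4.7
position: [0.5058, -0.1649, 0.1468]
eef_rot: [-1.571, -0.0, -1.593]
ft_force: [0.1, 0.6, 0.2]
width: 0.539
[ 0.50583387 -0.16488231  0.14680212] [-1.57083450e+00 -2.78223142e-04 -1.59251236e+00] [0.09946712 0.64422484 0.18858158]
```

View pics/w4.png

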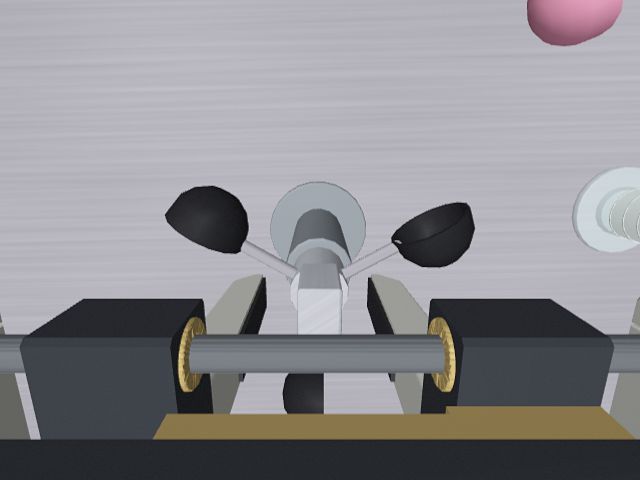

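```bash
python3 -m crank '[[[0,0,0],[0,0,0],30],[[0,0,0],[0,0,0],22],[[0,0,0],[0,0,0],18],[[0,0,0],[0,0,0],15],[[0,0,0],[0,0,0],14],[[0,0,0],[0,0,0],14],[[0,0,0],[0,0,0],14],[[0,0,0],[0,0,0],14]]' 25
python3 - <<'E'
from h import *
s=robot.sense();print(s["position"],s["eef_rot"],s["ft_force"],s["width"]*93)
E
```

```text
time_s: 5.42
position: [0.5062, -0.1653, 0.1474]
eef_rot: [-1.57, -0.001, -1.593]
ft_force: [-0.7, -0.2, -0.2]
width: 0.193
[ 0.5062172  -0.16532433  0.14740595] [-1.56972269e+00 -1.02620599e-03 -1.59278438e+00] [-0.69403633 -0.19088843 -0.16392308] 17.971083211791864
```

```bash
python3 -m crank '[[[0,0,0],[0,0,5],14],[[0,0,0],[0,0,15],14],[[0,0,0],[0,0,30],14],[[0,0,0],[0,0,45],14],[[0,0,0],[0,0,60],14],[[0,0,0],[0,0,75],14],[[0,0,0],[0,0,95],14],[[0,0,0],[0,0,115],14],[[0,0,0],[0,0,135],14],[[0,0,0],[0,0,150],14],[[0,0,0],[0,0,155],14],[[0,0,0],[0,0,155],14]]' 25
python3 - <<'E'
from h import *
for i in range(3):w=cam("wrist")
s=robot.sense();print(s["position"],s["eef_rot"],s["ft_force"],s["wrist_torque"],s["width"]*93)
cv2.imwrite("pics/w5.png",w["img"])
c=cam("side");crop(c,"s5.png",320,110,110,140,4)
E
```

```text
time_s: 6.42
position: [0.5068, -0.1655, 0.3043]
eef_rot: [-1.567, -0.003, -1.593]
ft_force: [-0.4, 0.2, -1.1]
width: 0.193
[ 0.50566407 -0.16497585  0.30129002] [-1.57154538e+00 -3.38629405e-05 -1.59268179e+00] [-0.21203857  0.13558589 -2.0443775 ] [ 0.05393284  0.00140316 -0.01556461] 18.114068469856175
```

View pics/w5.png

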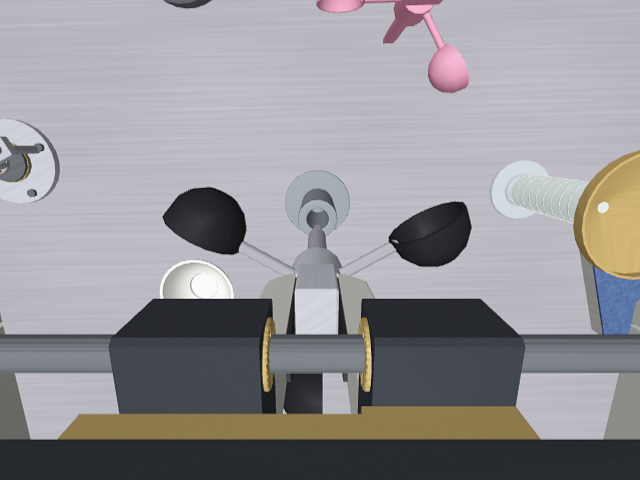

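View pics/s5.png

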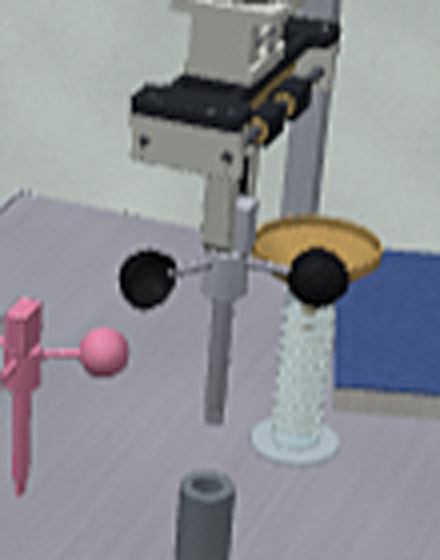

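Rotor held: the weight reads about 2 N, and the spindle is clear of the sleeve and upright. The head mid-column is about 317.5. I'll carry it over the anemometer.

```bash
python3 -m crank '[[[0,0,0],[3,20,0],14],[[0,0,0],[8,55,0],14],[[0,0,0],[14,92,0],14],[[0,0,0],[20,129,0],14],[[0,0,0],[26,166,0],14],[[0,0,0],[32,203,0],14],[[0,0,0],[38,240,0],14],[[0,0,0],[44,277,0],14],[[0,0,0],[50,314,0],14],[[0,0,0],[56,346,0],14],[[0,0,0],[59,367,0],14],[[0,0,0],[60.4,377.3,0],14]]' 25
python3 - <<'E'
from h import *
for i in range(6):w=cam("wrist")
s=robot.sense();print(s["position"],s["eef_rot"],s["ft_force"],s["wrist_torque"],s["width"]*93)
cv2.imwrite("pics/w6.png",w["img"])
c=cam("side");crop(c,"s6.png",240,190,110,150,4)
c=cam("top");crop(c,"t6.png",180,160,110,110,5)
E
```

```text
time_s: 7.62
position: [0.5654, 0.2154, 0.2994]
eef_rot: [-1.575, 0.001, -1.59]
ft_force: [-0.2, 0.3, -2.3]
width: 0.19
[0.56596354 0.21070371 0.30094897] [-1.57240033e+00 -5.41354481e-04 -1.59445807e+00] [-0.05520426 -0.17796114 -0.71460752] [0.03343609 0.01761402 0.00192894] 17.946766430935156
```

View pics/w6.png

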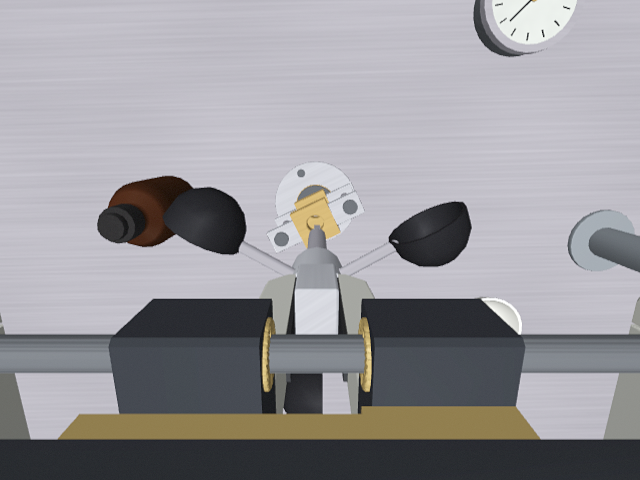

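View pics/s6.png

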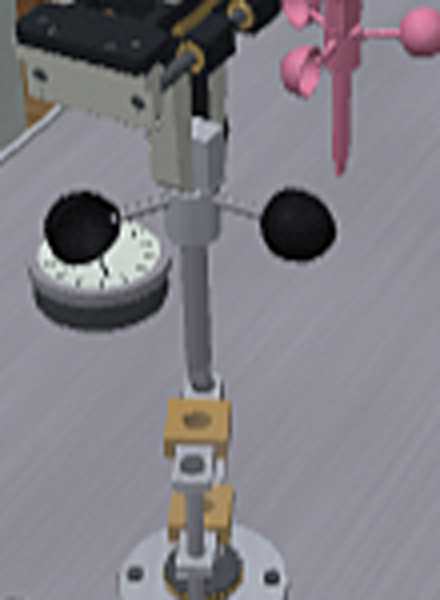

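```bash
python3 -m crank '[[[0,0,0],[0,1.5,-5],14],[[0,0,0],[0,1.5,-10],14],[[0,0,0],[0,1.5,-15],14],[[0,0,0],[0,1.5,-20],14],[[0,0,0],[0,1.5,-20],14],[[0,0,0],[0,1.5,-20],14]]' 25
python3 - <<'E'
from h import *
for i in range(6):
  w=cam("wrist")
  s=robot.sense();print(s["position"].round(4),s["eef_rot"].round(4),s["ft_force"].round(2))
crop(w,"w7.png",240,150,150,150,4)
E
```

```text
time_s: 8.52
position: [0.5658, 0.2123, 0.2806]
eef_rot: [-1.573, -0.0, -1.595]
ft_force: [-1.0, -0.8, -0.4]
width: 0.192
[0.566  0.2123 0.2811] [-1.5722e+00 -2.0000e-04 -1.5947e+00] [ 0.15 -0.27 -2.07]
[0.5662 0.2124 0.2814] [-1.5716e+00 -1.0000e-04 -1.5946e+00] [ 0.33  0.28 -2.33]
[0.5663 0.2124 0.2815] [-1.5713  0.     -1.5946] [-0.77  0.18 -2.48]
[0.5663 0.2124 0.2816] [-1.5712 -0.     -1.5946] [ 0.35 -0.7  -1.07]
[0.5663 0.2124 0.2816] [-1.5712  0.     -1.5946] [-0.06 -0.51 -1.15]
[0.5663 0.2124 0.2816] [-1.5712 -0.     -1.5946] [-0.58  0.28 -1.55]
```

View pics/w7.png

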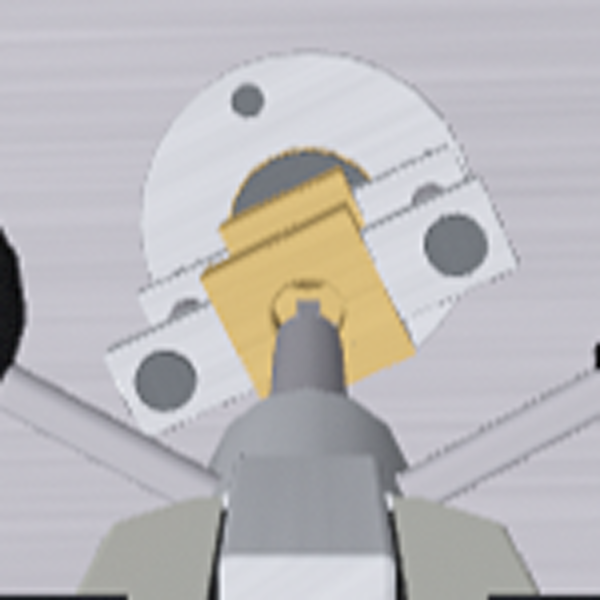

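Tang column is about 308 and hole column about 308, so they line up laterally. Check the depth direction by projecting.

Run:
```python
from h import *
w=cam("wrist");s=robot.sense();p=s["position"]
f=lambda P:((proj(w,P)-[240,150]+.5)*4-.5).round(1)
print(s["position"])
for dx in (-.002,0,.002): print(dx,"tang",f([[p[0]+dx,p[1]-.0004,p[2]-.137]]), "spindle end",f([[p[0]+dx,p[1]-.0004,p[2]-.123]]),"head far edge",f([[p[0]+.016+dx,p[1]+.009,p[2]+.033],[p[0]+.016+dx,p[1]-.009,p[2]+.033]]))
print("hole",f([[.5659,.2119,.1365]]),"corners",f([[.5659+a*.0164*np.cos(np.radians(24.2+45*0))-b*.0164*np.sin(np.radians(24.2)),.2119+a*.0164*np.sin(np.radians(24.2))+b*.0164*np.cos(np.radians(24.2)),.1365] for a,b in((1.0976,1.0976),(1.0976,-1.0976),(-1.0976,-1.0976))]))
```

```text
[0.56621251 0.21238532 0.28150466]
-0.002 tang [[309.  333.7]] spindle end [[309.  349.5]] head far edge [[210.7 578.9]
 [392.5 575.1]]
0 tang [[308.8 324.7]] spindle end [[308.8 340.1]] head far edge [[209.9 560. ]
 [392.3 556.2]]
0.002 tang [[308.5 315.7]] spindle end [[308.5 330.7]] head far edge [[209.  541. ]
 [392.1 537.2]]
hole [[309.2 317.8]] corners [[200.  280.1]
 [348.4 210. ]
 [416.9 355.1]]
```

Run:
```python
from h import *
w=cam("wrist")
crop(w,"w8.png",287,195,60,60,12)
f=lambda P:((proj(w,P)-[287,195]+.5)*12-.5).round(1)
p=robot.sense()["position"]
print("hole far",f([.5659+.008,.2119,.1365]),"side",f([[.5659,.2119+.008,.1365],[.5659,.2119-.008,.1365]]),"corner",f([[.5659+.018*(.9121-.41),.2119+.018*(.41+.9121),.1365],[.5659+.018*(.9121+.41),.2119+.018*(.41-.9121),.1365]]))
print("tang far end",f([[p[0]+.006,p[1]-.0004+a,p[2]-.137] for a in(-.0025,.0025)]),"tang top", f([[p[0]+.006,p[1]-.0004+a,p[2]-.123] for a in(-.0025,.0025)]), "spindle far end",f([[p[0]+.0062,p[1],p[2]-.123],[p[0],p[1]+.0062,p[2]-.123],[p[0],p[1]-.0062,p[2]-.123]]))
```

```text
hole far [[361.9 307.5]] side [[255.9 416.3]
 [472.9 411.5]] corner [[ 36.8 300.8]
 [481.9  90.3]]
tang far end [[396.4 352.4]
 [326.6 353.9]] tang top [[397.9 395.1]
 [324.9 396.7]] spindle far end [[355.5 393.2]
 [267.5 483.1]
 [447.7 479.2]]
```

View pics/w8.png

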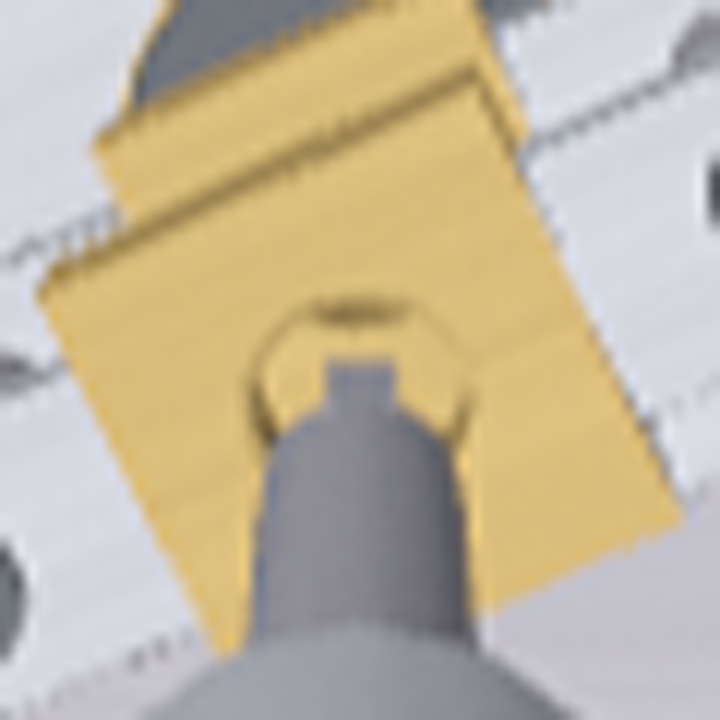

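Directly compared in the picture, the tang sits about 1.2 mm short in x relative to the hole rim (tang far end at row 357, hole far rim at row 296). I'll correct that and go a little lower.

```bash
python3 -m crank '[[[0,0,0],[0.6,0,-1],14],[[0,0,0],[1.2,0,-2],14],[[0,0,0],[1.2,0,-4],14],[[0,0,0],[1.2,0,-4],14]]' 25
python3 - <<'E'
from h import *
for i in range(6): w=cam("wrist")
crop(w,"w9.png",287,195,60,60,12)
f=lambda P:((proj(w,P)-[287,195]+.5)*12-.5).round(1)
s=robot.sense();p=s["position"];print(p,s["eef_rot"])
print("hole far",f([.5659+.008,.2119,.1365]),"corner",f([[.5659+.018*(.9121-.41),.2119+.018*(.41+.9121),.1365],[.5659+.018*(.9121+.41),.2119+.018*(.41-.9121),.1365]]))
print("tang far end",f([[p[0]+.006,p[1]-.0004+a,p[2]-.1374] for a in(-.0025,.0025)]))
E
```

```text
time_s: 9.25
position: [0.5672, 0.2123, 0.2769]
eef_rot: [-1.572, -0.0, -1.595]
ft_force: [0.9, -0.1, -1.7]
width: 0.194
[0.56740546 0.21236401 0.27751213] [-1.57135870e+00 -1.11329810e-05 -1.59466145e+00]
hole far [[361.9 334.7]] corner [[ 32.9 328. ]
 [483.2 115.4]]
tang far end [[396.  351.1]
 [326.2 352.6]]
```

View pics/w9.png

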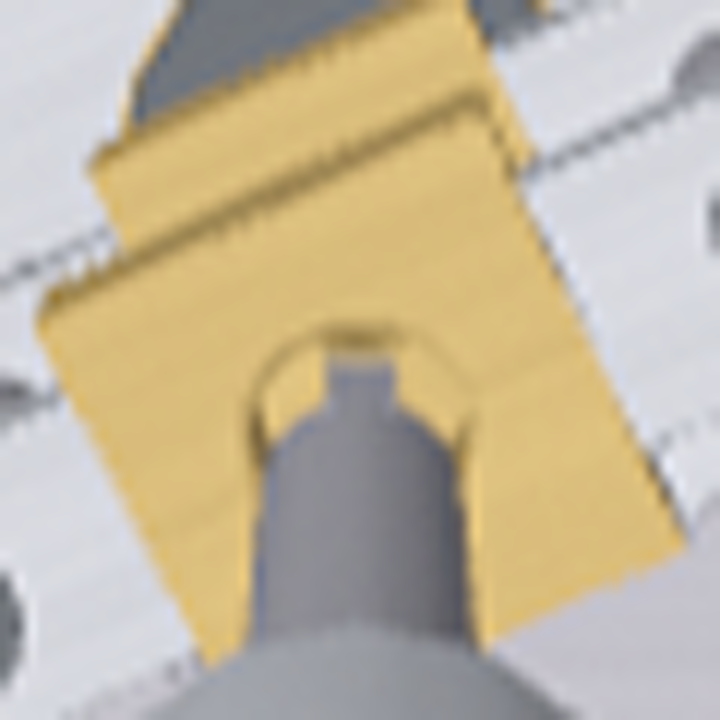

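Now the tang is about 0.3 mm too far in x. I'll trim that and start lowering with force checks.

```bash
python3 -m crank '[[[0,0,0],[-0.3,0,0],14],[[0,0,0],[-0.3,0,-2],14],[[0,0,0],[-0.3,0,-4],14],[[0,0,0],[-0.3,0,-6],14],[[0,0,0],[-0.3,0,-8],14],[[0,0,0],[-0.3,0,-10],14],[[0,0,0],[-0.3,0,-12],14],[[0,0,0],[-0.3,0,-14],14],[[0,0,0],[-0.3,0,-14],14]]' 25
python3 - <<'E'
from h import *
for i in range(4):
  w=cam("wrist");s=robot.sense();print(s["position"].round(4),s["eef_rot"].round(4),s["ft_force"].round(2),s["wrist_torque"].round(3))
crop(w,"w10.png",287,195,60,60,12)
E
```

```text
time_s: 10.3
position: [0.5669, 0.2123, 0.2629]
eef_rot: [-1.572, -0.0, -1.595]
ft_force: [-0.0, 0.8, -2.0]
width: 0.195
[0.567  0.2123 0.2632] [-1.5719e+00 -2.0000e-04 -1.5946e+00] [ 0.54  0.51 -2.46] [0.029 0.028 0.002]
[0.5671 0.2124 0.2634] [-1.5715 -0.     -1.5947] [ 0.04 -0.23 -1.3 ] [ 0.029 -0.005  0.021]
[0.5672 0.2124 0.2635] [-1.5713  0.     -1.5947] [ 0.2  -0.78 -1.39] [ 0.081  0.054 -0.   ]
[0.5672 0.2124 0.2637] [-1.5711e+00  1.0000e-04 -1.5947e+00] [ 0.11  0.43 -1.43] [ 0.02  -0.006 -0.044]
```

View pics/w10.png

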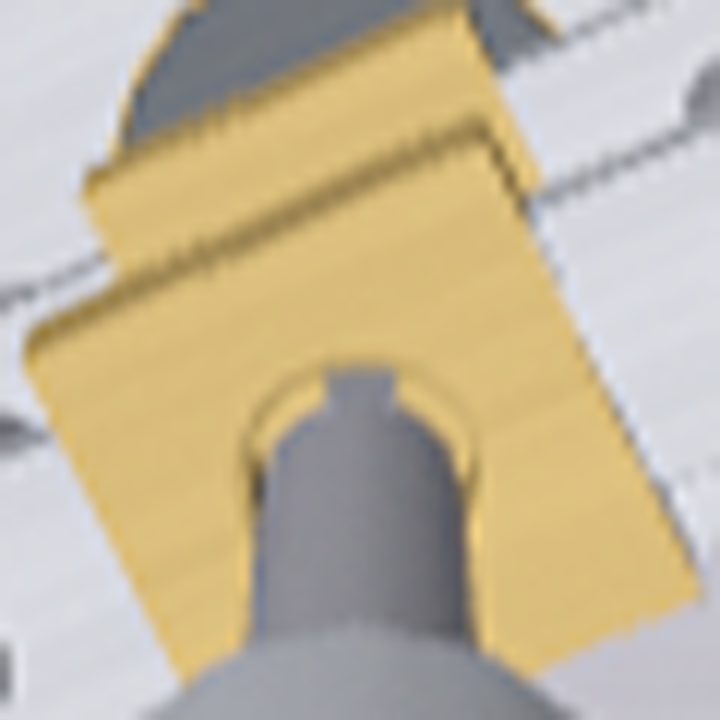

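The tang is in the upper hole and the spindle looks centred (hole columns 247–475, spindle 262–462). Next the shoulder goes in.

```bash
python3 -m crank '[[[0,0,0],[0,0,-1],14],[[0,0,0],[0,0,-2],14],[[0,0,0],[0,0,-3],14],[[0,0,0],[0,0,-4],14],[[0,0,0],[0,0,-5],14],[[0,0,0],[0,0,-6],14],[[0,0,0],[0,0,-7],14],[[0,0,0],[0,0,-8],14],[[0,0,0],[0,0,-8],14]]' 25
python3 - <<'E'
from h import *
for i in range(4):
  w=cam("wrist");s=robot.sense();print(s["position"].round(4),s["eef_rot"].round(4),s["ft_force"].round(2),s["wrist_torque"].round(3))
crop(w,"w11.png",287,195,60,60,12)
E
```

```text
time_s: 11.25
position: [0.5671, 0.2124, 0.2554]
eef_rot: [-1.571, -0.0, -1.595]
ft_force: [-0.0, -0.5, -2.0]
width: 0.191
[0.5671 0.2124 0.2555] [-1.5714  0.     -1.5947] [ 0.    0.69 -2.18] [0.036 0.002 0.022]
[0.5672 0.2124 0.2556] [-1.5712  0.     -1.5947] [-0.19 -0.53 -1.35] [ 0.05  -0.04   0.013]
[0.5672 0.2124 0.2557] [-1.5710e+00  1.0000e-04 -1.5946e+00] [-0.29 -1.06 -1.58] [ 0.006 -0.066  0.008]
[0.5672 0.2124 0.2557] [-1.5710e+00  1.0000e-04 -1.5947e+00] [ 0.74  0.46 -1.3 ] [ 0.043  0.06  -0.013]
```

View pics/w11.png

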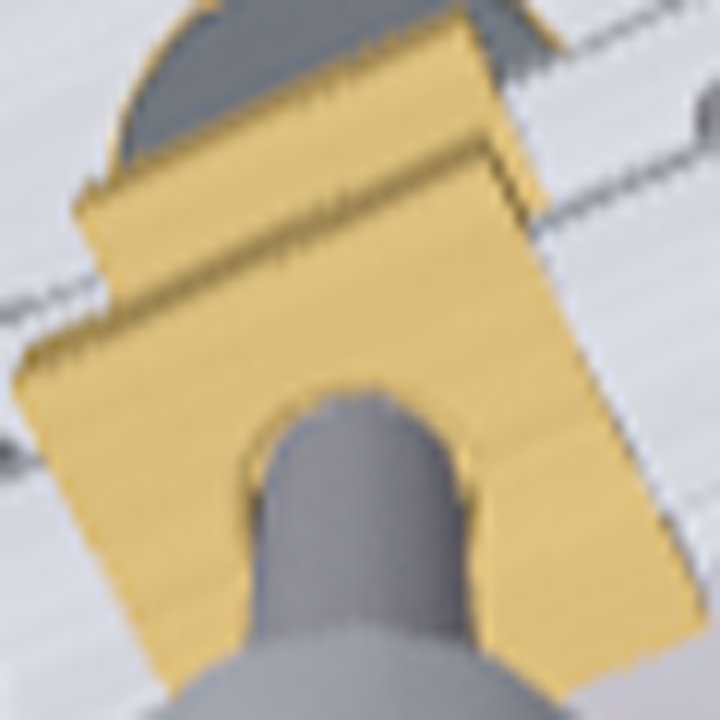

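```bash
python3 -m crank '[[[0,0,0],[0,0,-2],14],[[0,0,0],[0,0,-5],14],[[0,0,0],[0,0,-9],14],[[0,0,0],[0,0,-13],14],[[0,0,0],[0,0,-17],14],[[0,0,0],[0,0,-21],14],[[0,0,0],[0,0,-25],14],[[0,0,0],[0,0,-28],14],[[0,0,0],[0,0,-30],14],[[0,0,0],[0,0,-30],14]]' 25
python3 - <<'E'
from h import *
f=[];q=[]
for i in range(8):
  w=cam("wrist");s=robot.sense();f.append(s["ft_force"]);q.append(s["wrist_torque"])
print(s["position"].round(4),s["eef_rot"].round(4),np.mean(f,0).round(2),np.mean(q,0).round(3))
crop(w,"w12.png",277,185,80,80,9)
E
```

```text
time_s: 12.28
position: [0.567, 0.2124, 0.2251]
eef_rot: [-1.572, -0.0, -1.595]
ft_force: [-0.5, -0.3, -1.0]
width: 0.191
[0.5673 0.2124 0.2259] [-1.5706e+00  1.0000e-04 -1.5946e+00] [ 0.1  -0.07 -1.55] [ 0.016 -0.004 -0.001]
```

View pics/w12.png

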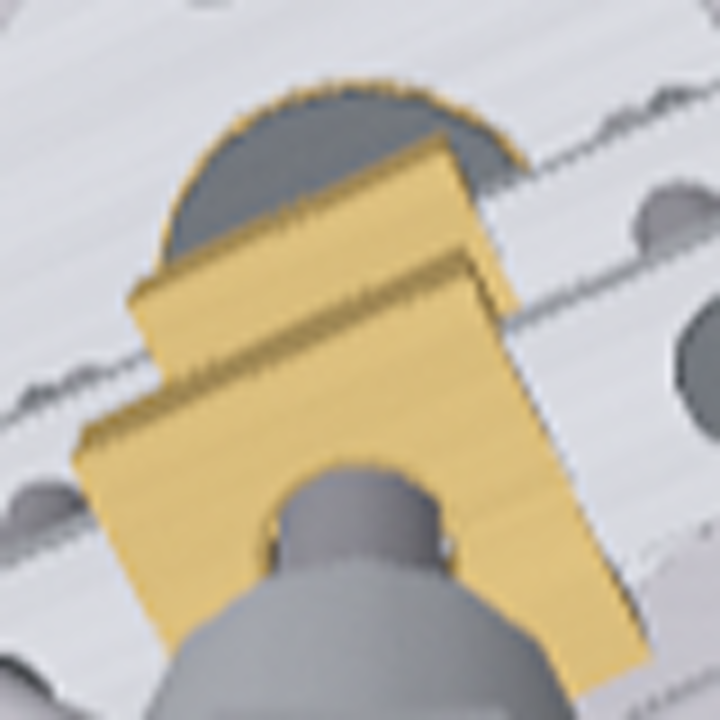

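```bash
python3 -m crank '[[[0,0,0],[-0.4,0,-3],14],[[0,0,0],[-0.4,0,-6],14],[[0,0,0],[-0.4,0,-9],14],[[0,0,0],[-0.4,0,-12],14],[[0,0,0],[-0.4,0,-15],14],[[0,0,0],[-0.4,0,-18],14],[[0,0,0],[-0.4,0,-21],14],[[0,0,0],[-0.4,0,-24],14],[[0,0,0],[-0.4,0,-26],14],[[0,0,0],[-0.4,0,-28],14],[[0,0,0],[-0.4,0,-28],14]]' 25
python3 - <<'E'
from h import *
f=[];q=[]
for i in range(8):
  w=cam("wrist");s=robot.sense();f.append(s["ft_force"]);q.append(s["wrist_torque"])
print(s["position"].round(4),s["eef_rot"].round(4),np.mean(f,0).round(2),np.mean(q,0).round(3))
crop(w,"w13.png",267,165,100,100,7)
E
```

```text
time_s: 13.6
position: [0.5667, 0.2124, 0.1974]
eef_rot: [-1.571, -0.0, -1.595]
ft_force: [-0.0, 0.4, -1.7]
width: 0.191
[0.567  0.2124 0.1981] [-1.5702e+00  2.0000e-04 -1.5947e+00] [-0.27 -0.06 -1.83] [ 0.052 -0.002  0.004]
```

View pics/w13.png

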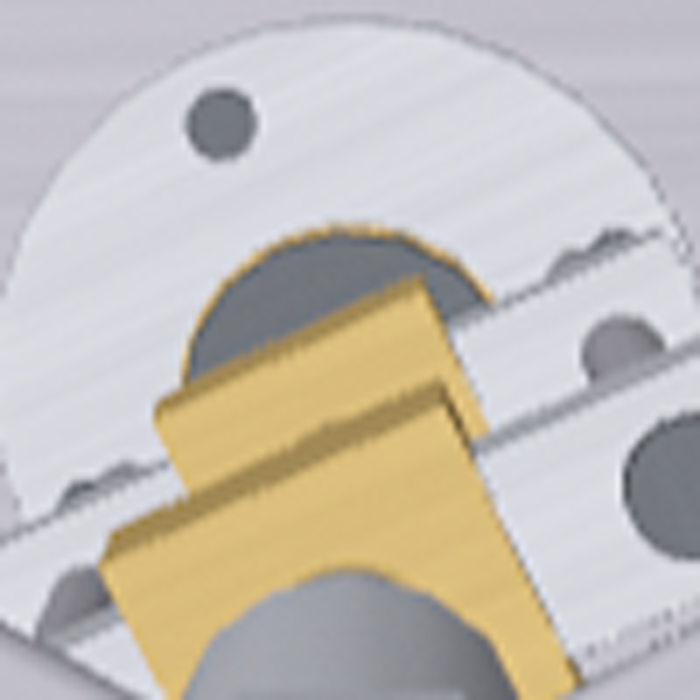

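```bash
python3 -m crank '[[[0,0,0],[0,0,-1],14],[[0,0,0],[0,0,-2],14],[[0,0,0],[0,0,-3],14],[[0,0,0],[0,0,-4],14],[[0,0,0],[0,0,-5],14],[[0,0,0],[0,0,-6],14],[[0,0,0],[0,0,-7],14],[[0,0,0],[0,0,-8],14],[[0,0,0],[0,0,-8],14]]' 25
python3 - <<'E'
from h import *
f=[];q=[]
for i in range(8):
  w=cam("wrist");s=robot.sense();f.append(s["ft_force"]);q.append(s["wrist_torque"])
print(s["position"].round(4),s["eef_rot"].round(4),np.mean(f,0).round(2),np.mean(q,0).round(3))
E
```

```text
time_s: 14.75
position: [0.5668, 0.2124, 0.1898]
eef_rot: [-1.571, 0.0, -1.595]
ft_force: [-1.2, -0.2, -2.3]
width: 0.193
[0.567  0.2124 0.1902] [-1.5702e+00  2.0000e-04 -1.5946e+00] [-0.14  0.15 -1.17] [ 0.031 -0.004 -0.004]
```

```bash
cat > m.py <<'E'
from h import *
f=[];q=[]
for i in range(8):
  optics.camera("wrist");s=robot.sense();f.append(s["ft_force"]);q.append(s["wrist_torque"])
print(s["time_s"],s["position"].round(4),s["eef_rot"].round(4),np.mean(f,0).round(2),np.mean(q,0).round(3))
E
python3 -m crank '[[[0,0,0],[0,0,-1],14],[[0,0,0],[0,0,-2],14],[[0,0,0],[0,0,-3],14],[[0,0,0],[0,0,-4],14],[[0,0,0],[0,0,-5],14],[[0,0,0],[0,0,-5],14]]' 25; python3 m.py
python3 -m crank '[[[0,0,0],[0,0,-0.6],14],[[0,0,0],[0,0,-1.2],14],[[0,0,0],[0,0,-1.2],14]]' 25; python3 m.py
```

```text
time_s: 15.65
position: [0.5669, 0.2124, 0.1848]
eef_rot: [-1.571, 0.0, -1.595]
ft_force: [-0.1, -0.2, -1.7]
width: 0.188
16.05 [0.5671 0.2124 0.1853] [-1.5700e+00  2.0000e-04 -1.5947e+00] [ 0.03 -0.09 -1.72] [0.02  0.008 0.   ]
time_s: 16.3
position: [0.567, 0.2124, 0.1839]
eef_rot: [-1.57, 0.0, -1.595]
ft_force: [1.0, 0.3, -1.5]
width: 0.189
16.7 [0.5671 0.2125 0.1841] [-1.5700e+00  2.0000e-04 -1.5946e+00] [-0.23 -0.2  -1.79] [0.023 0.011 0.   ]
```

```bash
for i in 1; do python3 -m crank '[[[0,0,0],[0,0,-0.6],14],[[0,0,0],[0,0,-1.2],14],[[0,0,0],[0,0,-1.2],14]]' 25; python3 m.py; done
python3 -m crank '[[[0,0,0],[0,0,-0.6],14],[[0,0,0],[0,0,-1.2],14],[[0,0,0],[0,0,-1.2],14]]' 25; python3 m.py
```

```text
time_s: 16.95
position: [0.5673, 0.2125, 0.1833]
eef_rot: [-1.569, 0.0, -1.595]
ft_force: [-0.4, -0.5, 2.3]
width: 0.191
17.35 [0.5673 0.2125 0.1832] [-1.5693e+00  4.0000e-04 -1.5946e+00] [-0.44  0.06  2.76] [-0.038  0.145  0.016]
time_s: 17.6
position: [0.5675, 0.2125, 0.1827]
eef_rot: [-1.568, 0.001, -1.595]
ft_force: [-0.9, 0.5, 5.8]
width: 0.191
18.0 [0.5675 0.2125 0.1827] [-1.5684e+00  5.0000e-04 -1.5946e+00] [-1.53 -0.22  6.91] [-0.069  0.391  0.007]
```

Contact at TCP z of about 0.183, reading 6.9 N plus about 1.7 N rotor weight. I'll ease off a little and start turning.

```bash
python3 -m crank '[[[0,0,0],[0,0,0.1],14],[[0,0,0],[0,0,0.1],14],[[0,0,2],[-0.2,0,0.1],14],[[0,0,4],[-0.2,0,0.1],14],[[0,0,6],[-0.2,0,0.1],14],[[0,0,8],[-0.2,0,0.1],14],[[0,0,10],[-0.2,0,0.1],14],[[0,0,10],[-0.2,0,0.1],14]]' 25; python3 m.py
```

```text
time_s: 18.67
position: [0.5672, 0.2123, 0.1827]
eef_rot: [-1.569, 0.0, -1.419]
ft_force: [-1.1, -0.8, 3.7]
width: 0.192
19.0667 [0.5672 0.2124 0.1827] [-1.5687e+00  3.0000e-04 -1.4205e+00] [-0.68 -1.16  3.22] [-0.362  0.293  0.005]
```

```bash
python3 -m crank '[[[0,0,2],[0,0,0],14],[[0,0,4],[0,0,0],14],[[0,0,6],[0,0,0],14],[[0,0,8],[0,0,0],14],[[0,0,9],[0,0,0],14],[[0,0,9],[0,0,0],14]]' 25; python3 m.py
python3 -m crank '[[[0,0,2],[0,0,0],14],[[0,0,4],[0,0,0],14],[[0,0,5],[0,0,0],14],[[0,0,5],[0,0,0],14]]' 25; python3 m.py
```

```text
time_s: 19.57
position: [0.567, 0.2127, 0.182]
eef_rot: [-1.569, 0.001, -1.263]
ft_force: [-0.4, 0.3, -1.9]
width: 0.192
19.9667 [0.567  0.2125 0.1825] [-1.5691e+00  7.0000e-04 -1.2635e+00] [-0.16  0.44 -1.72] [ 0.12   0.046 -0.007]
time_s: 20.3
position: [0.5671, 0.2125, 0.1826]
eef_rot: [-1.569, 0.001, -1.176]
ft_force: [-0.6, -0.2, -1.8]
width: 0.193
20.7 [0.5671 0.2125 0.1825] [-1.5691e+00  6.0000e-04 -1.1765e+00] [ 0.1   0.33 -1.56] [0.012 0.018 0.002]
```

The force fell to the weight baseline after about 19°, so the tang is over the slot. I'll turn to the slot's centre and take out the small tilt.

```bash
python3 -m crank '[[[-0.02,0.04,2],[0,0,0],14],[[-0.04,0.08,4],[0,0,0],14],[[-0.05,0.085,6],[0,0,0],14],[[-0.05,0.085,6],[0,0,-0.6],14],[[-0.05,0.085,6],[0,0,-1.2],14],[[-0.05,0.085,6],[0,0,-1.8],14],[[-0.05,0.085,6],[0,0,-1.8],14]]' 25; python3 m.py
```

```text
time_s: 21.28
position: [0.567, 0.2125, 0.1806]
eef_rot: [-1.571, 0.0, -1.072]
ft_force: [0.3, -0.6, -1.6]
width: 0.193
21.6833 [0.5671 0.2125 0.1808] [-1.5706e+00  4.0000e-04 -1.0719e+00] [-0.09  0.18 -1.57] [ 0.013 -0.029  0.03 ]
```

Dropping in freely: z is 0.1808, below the contact height, with no force. Lowering towards home (about 0.172).

```bash
python3 -m crank '[[[0,0,0],[0,0,-0.7],14],[[0,0,0],[0,0,-1.4],14],[[0,0,0],[0,0,-2.1],14],[[0,0,0],[0,0,-2.8],14],[[0,0,0],[0,0,-3.5],14],[[0,0,0],[0,0,-3.5],14]]' 25; python3 m.py
python3 -m crank '[[[0,0,0],[0,0,-0.7],14],[[0,0,0],[0,0,-1.4],14],[[0,0,0],[0,0,-2.1],14],[[0,0,0],[0,0,-2.8],14],[[0,0,0],[0,0,-3.5],14],[[0,0,0],[0,0,-3.5],14]]' 25; python3 m.py
```

```text
time_s: 22.18
position: [0.567, 0.2125, 0.1771]
eef_rot: [-1.571, 0.001, -1.072]
ft_force: [0.2, 0.3, -2.4]
width: 0.19
22.5833 [0.5671 0.2125 0.1773] [-1.5707e+00  4.0000e-04 -1.0719e+00] [-0.07  0.12 -1.43] [ 0.013  0.001 -0.001]
time_s: 23.08
position: [0.567, 0.2125, 0.1736]
eef_rot: [-1.571, 0.001, -1.072]
ft_force: [-0.2, 0.3, -1.3]
width: 0.192
23.4833 [0.5671 0.2125 0.1739] [-1.5705e+00  4.0000e-04 -1.0718e+00] [ 0.16 -0.22 -1.83] [-0.003  0.014 -0.01 ]
```

```bash
python3 -m crank '[[[0,0,0],[0,0,-0.5],14],[[0,0,0],[0,0,-1],14],[[0,0,0],[0,0,-1.4],14],[[0,0,0],[0,0,-1.4],14]]' 25; python3 m.py
python3 -m crank '[[[0,0,0],[0,0,-0.4],14],[[0,0,0],[0,0,-0.8],14],[[0,0,0],[0,0,-0.8],14]]' 25; python3 m.py
```

```text
time_s: 23.82
position: [0.5671, 0.2125, 0.1723]
eef_rot: [-1.571, 0.0, -1.072]
ft_force: [0.2, 0.2, -1.1]
width: 0.191
24.2167 [0.5671 0.2125 0.1725] [-1.5706e+00  4.0000e-04 -1.0718e+00] [ 0.1   0.14 -1.82] [ 0.008 -0.005  0.003]
time_s: 24.47
position: [0.5672, 0.2125, 0.1719]
eef_rot: [-1.57, 0.0, -1.072]
ft_force: [-0.2, -0.2, 0.1]
width: 0.193
24.8667 [0.5672 0.2126 0.1719] [-1.5702e+00  3.0000e-04 -1.0718e+00] [-0.8  -0.17  1.11] [0.013 0.141 0.01 ]
```

The hub has seated at z = 0.1719, exactly the predicted home height, pressing about 3 N. I'll let go.

```bash
python3 -m crank '[[[0,0,0],[0,0,0.2],16],[[0,0,0],[0,0,0.2],19],[[0,0,0],[0,0,0.2],24],[[0,0,0],[0,0,0.2],34],[[0,0,0],[0,0,0.2],44],[[0,0,0],[0,0,0.2],50],[[0,0,0],[0,0,0.2],50]]'
python3 - <<'E'
from h import *
w=cam("wrist");cv2.imwrite("pics/w14.png",w["img"]);s=robot.sense();print(s["position"],s["width"]*93,s["ft_force"])
E
```

```text
time_s: 25.45
position: [0.5672, 0.2125, 0.1721]
eef_rot: [-1.57, 0.0, -1.072]
ft_force: [0.0, 0.3, 0.2]
width: 0.493
[0.56723976 0.21254016 0.17211257] 48.2332192179981 [-0.32562738 -0.5618228  -0.18903047]
```

View pics/w14.png

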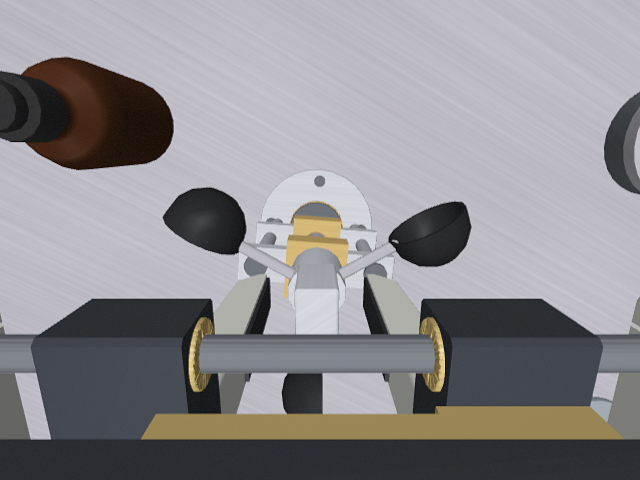

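The fingers are clear of the head on both sides and the hub is on the block. Now retreat straight up.

```bash
python3 -m crank '[[[0,0,0],[0,0,5],50],[[0,0,0],[0,0,15],50],[[0,0,0],[0,0,30],50],[[0,0,0],[0,0,50],50],[[0,0,0],[0,0,75],50],[[0,0,0],[0,0,100],50],[[0,0,0],[-20,0,120],50],[[0,0,0],[-50,-15,130],50],[[0,0,0],[-80,-30,130],50],[[0,0,0],[-110,-45,130],50],[[0,0,0],[-110,-45,130],50]]'
python3 m.py
python3 - <<'E'
from h import *
w=cam("wrist");cv2.imwrite("pics/w15.png",w["img"])
c=cam("side");crop(c,"s15.png",220,200,140,150,4);cv2.imwrite("pics/side15.png",c["img"])
f=lambda P:((proj(c,P)-[220,200]+.5)*4-.5).round(1)
print("head top",f([.5659,.2119,.2045]),"hub bottom",f([.5659,.2119,.1365]))
E
```

```text
time_s: 26.42
position: [0.4523, 0.1661, 0.3036]
eef_rot: [-1.572, -0.0, -1.072]
ft_force: [0.1, 0.3, 0.2]
width: 0.537
26.8167 [0.4581 0.1678 0.3018] [-1.5706e+00  5.0000e-04 -1.0717e+00] [-0.32 -0.04  0.08] [ 0.007 -0.015 -0.011]
head top [[274.9 282.3]] hub bottom [[278.3 376.5]]
```

View pics/s15.png

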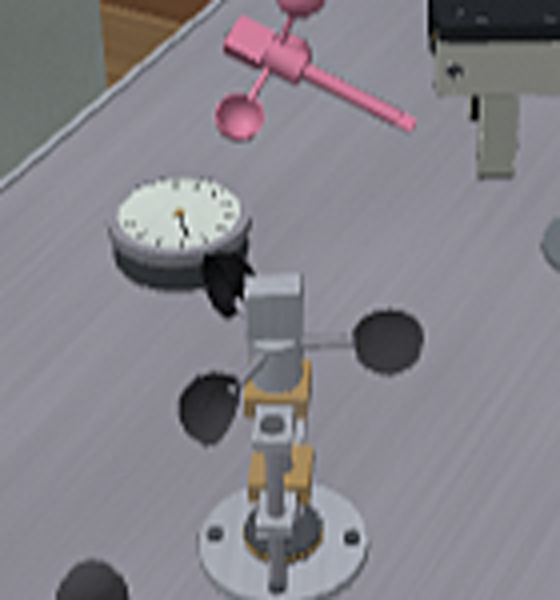

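View pics/w15.png

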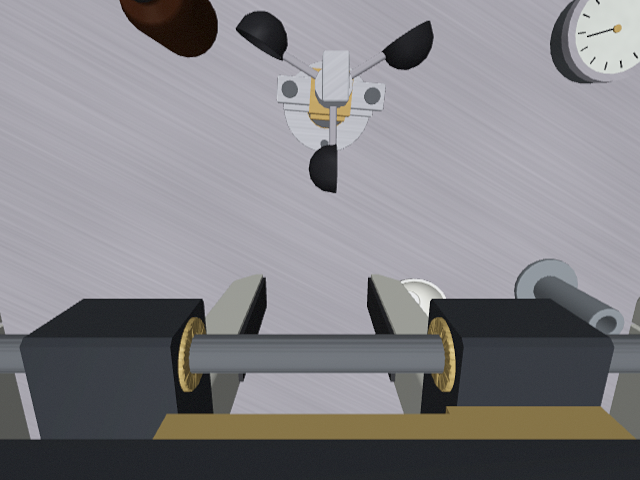

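View pics/side15.png

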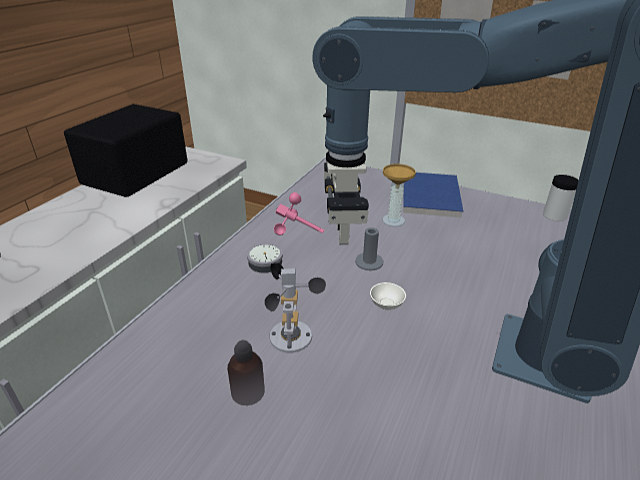

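The pink object's pose differs from the earlier frames. I'll check it against the top view.

Run:
```python
from h import *
t=cam("top");cv2.imwrite("pics/top16.png",t["img"])
a=cv2.imread("pics/top0.png")
cv2.imwrite("pics/cmp.png",np.hstack([cv2.resize(x[110:330,300:560],None,fx=1.5,fy=1.5) for x in (a,t["img"])]))
s=cam("side");b=[cv2.imread("pics/side0.png"),cv2.imread("pics/side15.png"),s["img"]]
cv2.imwrite("pics/cmps.png",np.hstack([cv2.resize(x[160:310,230:420],None,fx=1.4,fy=1.4) for x in b]))
```

```text
(no output)
```

View pics/cmp.png

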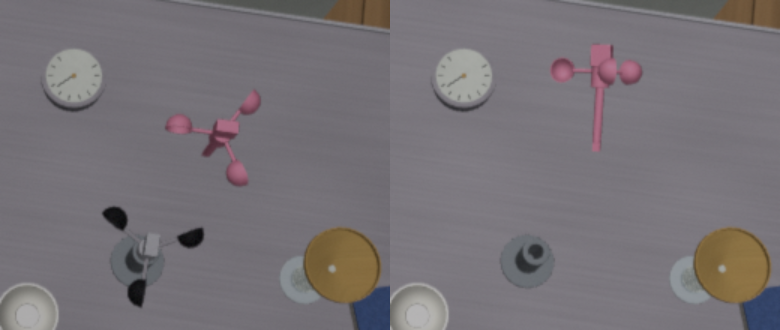

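View pics/cmps.png

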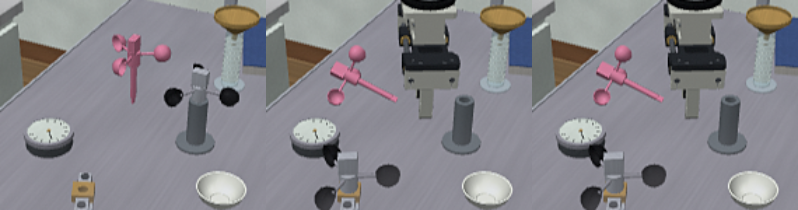

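View pics/top16.png

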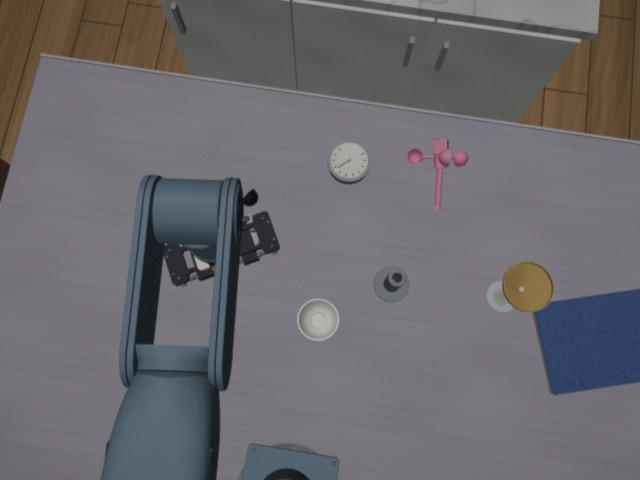

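Run:
```python
from h import *
print(robot.sense()["time_s"],robot.sign_off())
```

```text
the job is handed in; nothing more can be done
27.0167 None
```

The rotor is back in the anemometer and released, and I handed the job in at 27.0 s of the 72 s allowed.

- **Grip and insertion:** I gripped the head across its 18 mm flats and lifted the rotor out of the sleeve. It went down through both bearings with no contact force above sensor noise.
- **Coupling:** First contact peaked at about 8.6 N on the coupling (6.9 N reading plus the rotor's weight), briefly above the 3 to 7 N aim but under the 10 N limit. I eased to about 5 N and turned. The force vanished after about 19° of turn. I turned on to the slot angle I had seen through the bearing holes, about 30° in all, and lowered freely.
- **Seated:** The hub came to rest at TCP z = 0.1719 m, exactly the height expected for home, pressing about 3 N. The rotor did not move when I let go, and the final pictures show the hub on the upper block with the gripper well clear.

**What disagreed:**
- The pink look-alike was standing at the start and until about 8 s. It is now lying down on the work surface. Neither the arm nor the rotor came near it and no unexpected force was felt. It seems to have toppled by itself, but I did not see it happen; I left it alone.
- The side camera disagreed with the top and wrist cameras by about 5 mm, so I used the wrist camera. Its first alignment over the hole was still about 1 mm off in x, which I corrected from the picture before inserting.

The listed bystanders still in view at the end (dish, gauge, bottle and cylinder) appear where they were.

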